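# Pack the repair kit tray

### The arm

A 6-joint arm with a two-finger parallel gripper is mounted at the origin on a cart in front of the work surface, level with it; the furniture and walls round the work are solid. World frame = base frame: x ahead of the robot, y to its left, z up, the work surface at z = 0. Lengths are in m, angles in rad, forces in N, time in s.
With the tool pointing down it reaches from about 0.35 to 0.775 m from the base axis. Payload 7.3 kg.
Tool frame: the origin (TCP) lies at the very end of the fingers, on their centre line; the grasp point (between the pads) lies 19 mm behind it (robot.tcp_to_grasp is the z of the grasp point in the tool frame, in m); z points along the fingers, y is the line along which they close (so a half turn about z gives the same grasp; the last joint's range is limited). The gripper opens to 92 mm and grips with 3 to 60 N. Pads are 19 mm wide; open, the fingers measure 130 mm over their backs; the gripper's body (75 mm by 190 mm) begins 47 mm behind the grasp point.
Start: joints at [-1.451, 0.342, 1.524, -0, 1.275, -0.146], TCP at [0.138, -0.507, 0.227] pointing down, gripper open.
Joint ranges: [-2.53, 2.53], [-0.77, 2.02], [0.04, 2.7], [-1, 4.14], [0.28, 2.66], [-3.11, 3.11]. Speed limits (rad/s): [2.57, 2.57, 3.14, 3.14, 3.14, 3.14].

### API

Orientations are given as [roll, pitch, yaw] about the fixed x, y, z axes, in that order (R = Rz(yaw) Ry(pitch) Rx(roll)).
In Python, from cell import monitor, read_camera, get_calibration, job, robot gives the robot as it stands. The module is installed in compiled form; this text tells all that it offers.
- The arm moves only by the tool send_rows, never from a script. Its argument "targets" is a list of rows, each an object with "translation": the shift along the tool's x, y, z in cm, a list of three; "spin": the turn about the tool's z in degrees; "jaw": the opening, from 0 (shut) to 1 (fully open). A call has exactly 5 rows; each row is the pose to reach, as a shift and turn from the pose commanded when the call began, along the tool's axes at that moment; what a row does not reach only later rows make up. A row lasts 1/10 s, in which the tool goes at most 50 mm and 8.59 degrees, less where a joint would pass 70% of its speed; a pose out of reach is approached as far as the arm can. A call with a gripper value outside its range is refused whole. The fingers move at their own pace and stop on an object; "force" is the grip in N (left out, the last holds). Time passes only in rows, so rows that repeat a pose let the fingers close, or fill a call up. It gives the time, the measured TCP pose, the force, the opening and the grip force at its end, in the units of the state.
- monitor.observe(): the state, without advancing time (a new reading comes with each control period).
- read_camera(name): name is "side" or "top" or "wrist"; returns (picture, depth): 480x640x3 uint8, red, green, blue; 480x640 float32, m along the optical axis (not along the pixel's ray), 0 where there is no reading.
- get_calibration(name): a dict with "intrinsics" (3x3 intrinsics, pixels), "origin" and "orientation" of the camera in the world; the wrist camera has in their place "hand_eye" (4x4, takes a point from camera to tool coordinates, whose origin is the TCP and whose axes are the flange's). Camera axes: x right, y up, looking along -z (the intrinsics and any distortion apply to the point x, -y, -z); pixel columns grow to the right and rows downward; lengths in m; the calibration is good to about 2 mm. A picture is of the moment at which its call begins: read the wrist's pose just before it. get_calibration takes no time and is no camera call.
- job.hand_in(): hands the job in; it is judged then, once.
The state is a dict: "time": time; "qpos": joint angles; "qvel": joint speeds; "joint_efforts": joint torques, N m; "tool_pos": TCP position; "tool_rot": TCP orientation; "contact_force": force on the tool from outside, world axes, zero at the start; "torque": the same for the moment, N m; "opening": finger opening in m; "grip_force": force on a finger pad.
Only numpy, scipy, OpenCV 4.12 (cv2) and the standard library are available. Lean on these libraries where they do the work, as an engineer would, in place of code of your own. Each camera call takes 0.05 s, during which the arm holds its last target. There are 200 camera calls.

### The job

Pack the plywood tray for a repair job: lay the longer of the two spanners flat in the long bay, the cork sanding block flat, sole down, in the widest of the three short bays, the small roll of black tape that lies near the bolt flat in the middle short bay, and the bolt on its side in the remaining short bay, the one at the other end. The shorter spanner, the pine offcut and the large roll of masking tape do not belong to the kit: leave them, and the glue bottle and paint tin, where they are.

Things in the scene. Friction and masses are not known exactly. Their poses are not given: they have to be found in the camera images.
- kit_tray: Fixed plywood tray 260 (x) x 205 (y) x 24 mm high; walls 5 mm, inner floor at 4 mm. Origin: centre of underside; x points roughly away from the robot. Bays as centre (x, y), size x by y, mm: long bay (0, -65.5), 250 x 64, at the robot's right; three short bays on its left: wide bay (-70, 34.5), 110 x 126, nearest; middle bay (22.5, 34.5), 65 x 126; end bay (92.5, 34.5), 65 x 126, farthest.
- long_spanner: The longer steel combination spanner, 189 mm long, lying flat; heads up to 29 mm wide and 9 mm thick, plain shaft 10 mm wide whose steel lies 1 to 6 mm above the bench. Belongs in the tray. Origin: middle of its length, at its underside; y along the shaft, towards the open-ended (fork) head; z up.
- sanding_block: Cork sanding block with a wider thin sole, 110 mm long (its y) x 60 mm wide (its x) x 30 mm high; above the 4 mm sole it is 104 x 56 mm. Belongs in the tray. Origin: centre of its underside; z up.
- black_tape: Small roll of black tape lying flat near the bolt, 53 mm in diameter, 19 mm high; its core is solid to the touch, so grip it over the outside. Belongs in the tray. Origin: centre of its underside; z up.
- bolt: Steel hexagon-head bolt lying on its side, 52 mm long along its y (head at +y), shank 10 mm and head 16 mm in diameter; the shank's axis is 5 to 7 mm above the bench. Belongs in the tray. Origin: middle of its length, at its underside as it lies at the start.
- short_spanner: The shorter steel combination spanner, 144 mm long (its y), 22 mm wide, 7 mm thick, lying flat. Look-alike: stays where it is. Origin: centre of its underside; z up.
- pine_offcut: Plain pine offcut, 120 (its y) x 60 (its x) x 19 mm, without a sole, flatter than the sanding block. Look-alike: stays where it is. Origin: centre of its underside; z up.
- masking_tape: Large roll of pale masking tape lying flat, 104 mm in diameter, 25 mm high. Look-alike: stays where it is. Origin: centre of its underside; z up.
- glue_bottle: Glue bottle standing behind the work, 57 mm in diameter, 177 mm tall. Bystander. Origin: centre of its underside; z up.
- paint_tin: Paint tin standing behind the work, 77 mm in diameter and height. Bystander. Origin: centre of its underside; z up.
There are look-alikes about, which are no part of the job. Leave any purple or red look-alike of the bolt alone.

How it is judged:
By the outcome, as a careful person would: the job done as asked, in the order asked, and still so for the second after the job is handed in, with the robot touching nothing.
It also fails if it takes over 96 s, if anything falls off the work surface, if the arm or the gripper's body presses on something with over 40 N, if the wrist force passes 120 N, or if a joint passes its speed limit or range.

## Working session

There is one attempt and no reset: what is moved stays moved. The work goes in short steps, Python scripts to look and compute and a tool call to move; the robot and the scene stay as the last step left them, time stands still between calls to the robot, and variables do not carry over. Pictures are saved under pics/ and viewed, at most 14 in all, crops included, and the job is handed in when it is done.

Besides the shell and the picture viewer there is one more tool, called after ">>>" as name(argument=value, ...), one argument or row to a line, values as JSON. send_rows: Moves the arm, as the interface text tells. Its arguments: {"type":"object","properties":{"targets":{"type":"array"},"force":{"type":"number"}},"required":["targets"]}

```bash
mkdir -p pics
cat > h.py <<'E'
import numpy as np, cv2
from cell import monitor, read_camera, get_calibration, job, robot
from scipy.spatial.transform import Rotation as R
def rot(o):
    o=np.array(o,float)
    return o if o.shape==(3,3) else R.from_euler('xyz',o).as_matrix()
def cam(name,state=None):
    c=get_calibration(name);K=np.array(c['intrinsics'])
    if name=='wrist':
        T=np.eye(4);T[:3,:3]=rot(state['tool_rot']);T[:3,3]=state['tool_pos'];T=T@np.array(c['hand_eye'])
        return K,T[:3,:3],T[:3,3],c
    return K,rot(c['orientation']),np.array(c['origin']),c
def ray(C,uv):
    K,Rm,o,c=C;uv=np.array(uv,float).reshape(-1,2)
    d=np.c_[(uv[:,0]-K[0,2])/K[0,0],-(uv[:,1]-K[1,2])/K[1,1],-np.ones(len(uv))]
    return o,d@Rm.T
def plane(C,uv,z):
    o,d=ray(C,uv);return o+d*((z-o[2])/d[:,2])[:,None]
def cloud(C,depth):
    v,u=np.mgrid[0:480,0:640];o,d=ray(C,np.c_[u.ravel(),v.ravel()])
    return (o+d*depth.reshape(-1,1)).reshape(480,640,3)
E
python3 - <<'E'
from h import *
for n in ['top','side','wrist']:
    s=monitor.observe();p,d=read_camera(n);np.savez(f'{n}0.npz',p=p,d=d)
    cv2.imwrite(f'pics/{n}0.png',p[:,:,::-1]);c=get_calibration(n);print(n,c)
print(s,robot.tcp_to_grasp)
E
```

```text
top {'intrinsics': array([[527.46540603,   0.        , 314.07916257],
       [  0.        , 527.46540603, 242.21643364],
       [  0.        ,   0.        ,   1.        ]]), 'origin': array([0.33796777, 0.20376331, 1.23664711]), 'orientation': array([ 2.06608006e-01,  7.33262637e-04, -1.60471082e+00])}
side {'intrinsics': array([[456.39143668,   0.        , 315.32879896],
       [  0.        , 456.39143668, 245.0557572 ],
       [  0.        ,   0.        ,   1.        ]]), 'origin': array([0.44744874, 0.9387488 , 0.46964019]), 'orientation': array([ 1.05277216,  0.01144932, -2.95079978])}
wrist {'intrinsics': array([[388.98172942,   0.        , 322.06651459],
       [  0.        , 388.98172942, 242.55112636],
       [  0.        ,   0.        ,   1.        ]]), 'hand_eye': array([[-6.42127742e-04,  9.58287160e-01,  2.85806416e-01,
         7.80587747e-02],
       [ 9.99999791e-01,  6.35068985e-04,  1.17384188e-04,
        -5.54872529e-04],
       [-6.90190309e-05,  2.85806432e-01, -9.58287368e-01,
        -1.58136294e-01],
       [ 0.00000000e+00,  0.00000000e+00,  0.00000000e+00,
         1.00000000e+00]])}
{'time': 0.1, 'qpos': array([-1.45102364e+00,  3.42651447e-01,  1.52490659e+00, -2.16001462e-06,
        1.27541701e+00, -1.45986098e-01]), 'qvel': array([-0.00176088, -0.00226935, -0.00212142,  0.00104505, -0.000735  ,
       -0.00153813]), 'joint_efforts': array([ 1.85605873e-03, -4.32003736e+01, -2.44696552e+01,  7.19701289e-02,
        5.26245323e-02, -3.89645811e-05]), 'tool_pos': array([ 0.13787095, -0.5061983 ,  0.2261205 ]), 'tool_rot': array([-3.14022466e+00, -1.99051011e-04,  2.65759280e-01]), 'contact_force': array([-0.61163445,  0.03094757,  0.2559727 ]), 'torque': array([-0.02423365,  0.00720575,  0.0037704 ]), 'grip_force': 0.0, 'opening': 0.0917866177852446} -0.0188
```

View pics/top0.png

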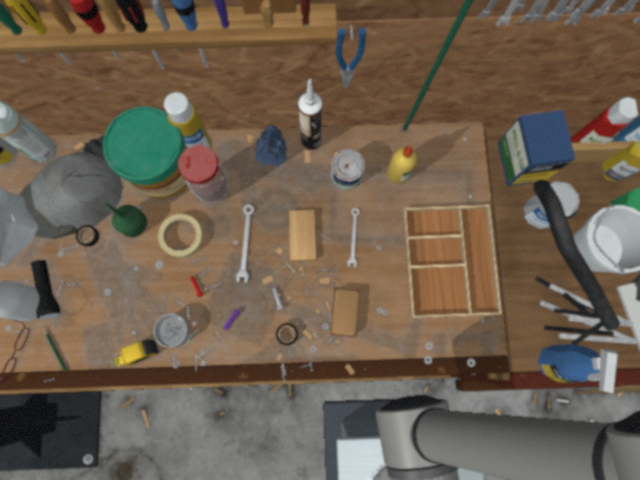

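View pics/side0.png

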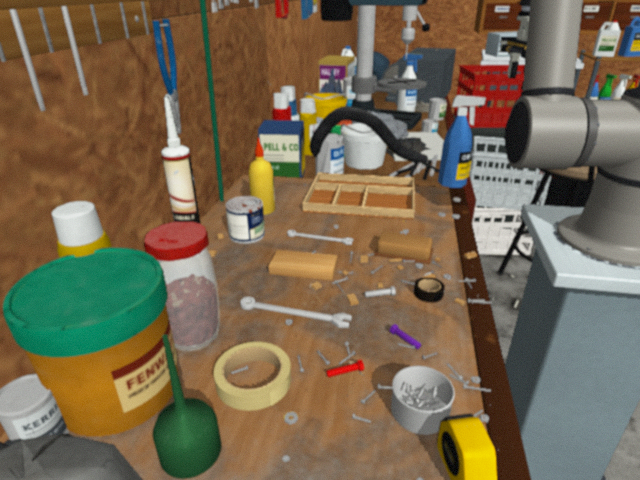

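The top view shows the long spanner at (245,243), cork block (345,312), pine (302,235), black tape (287,333), bolt (277,297) and tray (455,260). The short spanner is at (354,237), the red and purple bolts at (196,286) and (232,318), and a second black roll at (87,236). The side view agrees: tape at (429,288), bolt (380,292), block (405,247), spanner (297,312).

Run:
```python
from h import *
t=np.load('top0.npz');s=np.load('side0.npz')
C=cam('top');S=cam('side')
for n,uv in dict(span=(245,243),fork_dn=(242,276),ring_up=(249,210),block=(345,312),pine=(302,235),tape=(287,333),bolt=(277,297),t1=(405,207),t2=(492,205),t3=(500,314),t4=(413,317),sspan=(353,237),mask=(180,235),bottle=(402,165),tin=(347,168),red=(196,286),purp=(232,318)).items():
    u,v=uv;P=cloud(C,t['d'])[v,u];print(n,P.round(3),plane(C,[uv],0.01).round(3)[0])
P=cloud(S,s['d'])
for n,(u,v) in dict(tape=(441,288),bolt=(380,292),block=(405,240),span=(297,312)).items(): print('side',n,P[v,u].round(3))
a=t['p'][180:350,150:370,::-1];cv2.imwrite('pics/c1.png',cv2.resize(a,None,fx=3.5,fy=3.5,interpolation=2))
```

```text
span [0.6   0.361 0.005] [0.599 0.36  0.01 ]
fork_dn [0.521 0.368 0.005] [0.52  0.368 0.01 ]
ring_up [0.682 0.351 0.   ] [0.679 0.35  0.01 ]
block [0.426 0.131 0.028] [0.428 0.13  0.01 ]
pine [0.612 0.224 0.017] [0.613 0.224 0.01 ]
tape [ 0.385  0.266 -0.001] [0.384 0.265 0.01 ]
bolt [0.468 0.287 0.007] [0.468 0.287 0.01 ]
t1 [ 0.677 -0.028  0.001] [ 0.674 -0.026  0.01 ]
t2 [ 0.692 -0.262 -0.062] [ 0.672 -0.236  0.01 ]
t3 [ 0.41  -0.224  0.021] [ 0.411 -0.227  0.01 ]
t4 [ 0.41  -0.024  0.019] [ 0.411 -0.026  0.01 ]
sspan [0.606 0.102 0.003] [0.604 0.103 0.01 ]
mask [ 0.626  0.518 -0.001] [0.623 0.515 0.01 ]
bottle [ 0.744 -0.007  0.111] [ 0.781 -0.026  0.01 ]
tin [0.757 0.114 0.069] [0.778 0.109 0.01 ]
red [0.5   0.476 0.008] [0.5   0.475 0.01 ]
purp [0.423 0.391 0.009] [0.423 0.391 0.01 ]
side tape [0.363 0.271 0.018]
side bolt [0.465 0.289 0.01 ]
side block [0.428 0.133 0.03 ]
side span [0.595 0.363 0.006]
```

View pics/c1.png

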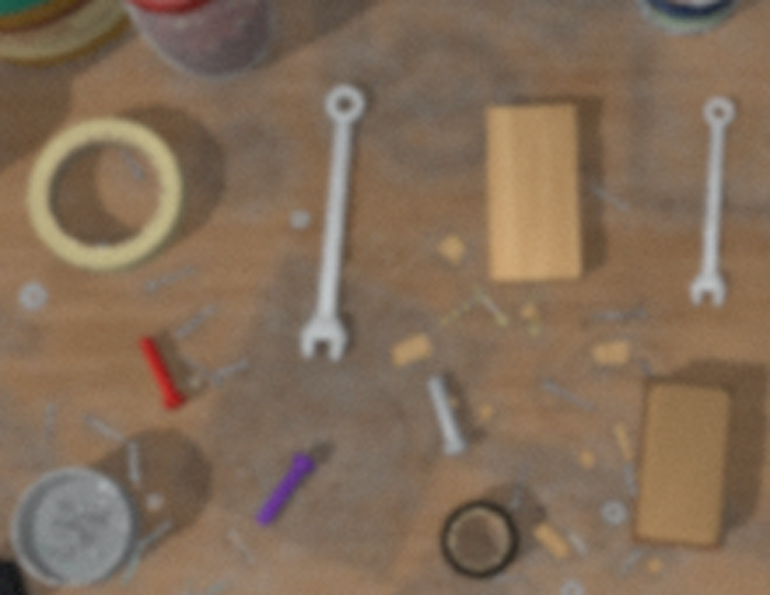

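```bash
cat > m.py <<'E'
from h import *
t=np.load('top0.npz');s=np.load('side0.npz')
def rect(pts):
    c,sz,a=cv2.minAreaRect((pts[:,:2]*1000).astype(np.float32));return np.round(c,1),np.round(sz,1),round(a,1)
for nm,f in (('top',t),('side',s)):
    C=cam(nm);X=cloud(C,f['d']);hsv=cv2.cvtColor(f['p'],cv2.COLOR_RGB2HSV)
    def box(x0,x1,y0,y1): return (X[...,0]>x0)&(X[...,0]<x1)&(X[...,1]>y0)&(X[...,1]<y1)&(f['d']>0)
    def big(m):
        n,l,st,_=cv2.connectedComponentsWithStats(m.astype(np.uint8));k=1+st[1:,4].argmax();return l==k
    m=big(box(.3,.52,.06,.2)&(X[...,2]>.018)&(X[...,2]<.05));z=np.median(X[m][:,2])
    print(nm,'block z',z.round(4),rect(plane(C,np.argwhere(m)[:,::-1],z)),m.sum())
    m=big(box(.32,.44,.2,.33)&(hsv[...,2]<65)&(X[...,2]>-.01));zt=X[m][:,2]
    print(nm,'tape z p90',np.percentile(zt,[50,75,95]).round(4),rect(plane(C,np.argwhere(m)[:,::-1],.019)),cv2.minEnclosingCircle((plane(C,np.argwhere(m)[:,::-1],.019)[:,:2]*1000).astype(np.float32)),m.sum())
    for n,b,zz in (('bolt',(.42,.52,.255,.32),.008),('span',(.47,.72,.31,.42),.006)):
        m=big(box(*b)&(hsv[...,1]<60)&(hsv[...,2]>105));P=plane(C,np.argwhere(m)[:,::-1],zz)
        print(nm,n,'z',np.percentile(X[m][:,2],[50,90]).round(4),rect(P),P[:,:2].mean(0).round(4),m.sum())
        if n=='span':
            q=P[:,:2];c=q[(q[:,0]>.55)&(q[:,0]<.65)];k=np.polyfit(c[:,0],c[:,1],1);print('shaft y=kx+b',k,np.degrees(np.arctan(k[0])),'y at .6',np.polyval(k,.6))
        else:
            k=cv2.fitLine((P[:,:2]*1000).astype(np.float32),2,0,.01,.01).ravel();print('line',k)
    m=box(.38,.72,-.27,.0)&(X[...,2]>.017)&(X[...,2]<.032);m=big(m);P=plane(C,np.argwhere(m)[:,::-1],.024)
    print(nm,'tray z',np.median(X[m][:,2]).round(4),rect(P),m.sum())
    print('floor z',[np.median(X[box(*b)][:,2]).round(4) for b in((.42,.5,-.13,-.05),(.55,.57,-.13,-.05),(.62,.65,-.13,-.05),(.45,.65,-.21,-.19))],
     'bench',np.median(X[box(.5,.55,.2,.24)][:,2]).round(4))
E
python3 m.py
```

```text
top block z 0.0283 (array([427.2, 130.2]), array([ 55.7, 103.4]), 82.3) 1101
top tape z p90 [0.016  0.0169 0.0192] (array([380.3, 252.6]), array([22.4, 46. ]), 80.0) ((381.8458557128906, 261.39190673828125), 23.09031867980957) 42
top bolt z [0.0065 0.0124] (array([466.8, 288.6]), array([60.4, 18.3]), 19.6) [0.465  0.2879] 165
line [9.5392287e-01 3.0005193e-01 4.6504202e+02 2.8788834e+02]
top span z [0.0007 0.0072] (array([594.8, 361.9]), array([ 83.6, 247.8]), 88.0) [0.575  0.3604] 1047
shaft y=kx+b [-0.10509235  0.42312758] -5.999326700585219 y at .6 0.3600721694687897
top tray z 0.0219 (array([ 539.3, -123.1]), array([259.7, 205.8]), 0.3) 1498
floor z [np.float64(0.0027), np.float64(0.0025), np.float64(0.0023), np.float64(0.0023)] bench -0.0014
side block z 0.0291 (array([428.7, 142.6]), array([ 72.5, 103.1]), 82.1) 927
side tape z p90 [0.0135 0.0175 0.0186] (array([385.5, 282.7]), array([61.8, 48.6]), 84.2) ((384.8565673828125, 280.4337463378906), 33.55480194091797) 319
side bolt z [0.0087 0.0124] (array([465. , 285.7]), array([56.8, 24.1]), 17.6) [0.4643 0.2864] 219
line [9.1582185e-01 4.0158471e-01 4.6431290e+02 2.8636481e+02]
side span z [0.0055 0.008 ] (array([601.4, 360.1]), array([ 40.1, 193.5]), 83.5) [0.5934 0.3625] 1001
shaft y=kx+b [-0.09902491  0.42151942] -5.6552725750229955 y at .6 0.36210447561544384
side tray z 0.0218 (array([ 540.7, -113.9]), array([258.9, 219.8]), 0.3) 1193
floor z [np.float64(0.0036), np.float64(0.0033), np.float64(0.0036), np.float64(0.0038)] bench -0.0
```

>>> send_rows(
  targets=[
    {"translation": [4.2,-2.4,0],"spin": 3,"jaw": 1},
    {"translation": [8.4,-4.8,0],"spin": 6,"jaw": 1},
    {"translation": [12.6,-7.2,0],"spin": 9,"jaw": 1},
    {"translation": [16.8,-9.6,0],"spin": 12,"jaw": 1},
    {"translation": [21,-12,0],"spin": 15.2,"jaw": 1},
  ],
  force=20,
)

```text
time: 0.65
tool_pos: [0.31, -0.334, 0.2266]
tool_rot: [-3.142, 0.0, -0.002]
contact_force: [1.2, -0.1, 0.5]
opening: 0.0915
grip_force: 0.0
```

>>> send_rows(
  targets=[
    {"translation": [2.8,-3.8,0],"spin": 0,"jaw": 1},
    {"translation": [5.6,-7.6,0],"spin": 0,"jaw": 1},
    {"translation": [8.4,-11.4,0],"spin": 0,"jaw": 1},
    {"translation": [11.2,-15.2,0],"spin": 0,"jaw": 1},
    {"translation": [14,-19,0],"spin": 0,"jaw": 1},
  ],
)

```text
time: 1.15
tool_pos: [0.4497, -0.1437, 0.2267]
tool_rot: [3.141, 0.0, 0.001]
contact_force: [0.6, -0.8, 0.6]
opening: 0.0917
grip_force: 0.0
```

>>> send_rows(
  targets=[
    {"translation": [1.4,-4.6,0],"spin": 0,"jaw": 1},
    {"translation": [2.8,-9.2,0],"spin": 0,"jaw": 1},
    {"translation": [4.2,-13.8,0],"spin": 0,"jaw": 1},
    {"translation": [5.6,-18.4,0],"spin": 0,"jaw": 1},
    {"translation": [7,-23,0],"spin": 0,"jaw": 1},
  ],
)

```text
time: 1.65
tool_pos: [0.5189, 0.0865, 0.2265]
tool_rot: [3.141, 0.0, 0.001]
contact_force: [0.1, -0.5, -1.4]
opening: 0.0915
grip_force: 0.0
```

>>> send_rows(
  targets=[
    {"translation": [1,-4.8,0],"spin": 0,"jaw": 1},
    {"translation": [2,-9.6,0],"spin": 0,"jaw": 1},
    {"translation": [3,-14.4,0],"spin": 0,"jaw": 1},
    {"translation": [4,-19.2,0],"spin": 0,"jaw": 1},
    {"translation": [5,-23.5,0],"spin": 0,"jaw": 1},
  ],
)

```text
time: 2.15
tool_pos: [0.5684, 0.3219, 0.2262]
tool_rot: [3.141, 0.001, 0.001]
contact_force: [1.1, -0.3, 0.3]
opening: 0.092
grip_force: 0.0
```

Run:
```python
from h import *
s=monitor.observe();p,d=read_camera('wrist');np.savez('wrist1.npz',p=p,d=d,pos=s['tool_pos'],rot=s['tool_rot'])
cv2.imwrite('pics/w1.png',p[:,:,::-1]);print(s['tool_pos'],s['tool_rot'])
C=cam('wrist',s)
# project helper check: predicted pixel of known points
for n,P in dict(span=(.6,.361,.006),bolt=(.465,.288,.006),tape=(.38,.264,.019),block=(.427,.131,.029)).items():
    q=C[1].T@(np.array(P)-C[2]);print(n,C[0][0,0]*q[0]/-q[2]+C[0][0,2],C[0][1,1]*-q[1]/-q[2]+C[0][1,2])
```

```text
[0.56844682 0.32193465 0.22623041] [3.14132024e+00 5.78334213e-04 1.34773963e-03]
span 282.37212570820014 176.43430812830553
bolt 354.5032065742479 304.046659329269
tape 375.44406352999636 380.0438570498767
block 506.7743738108845 347.28460594607736
```

View pics/w1.png

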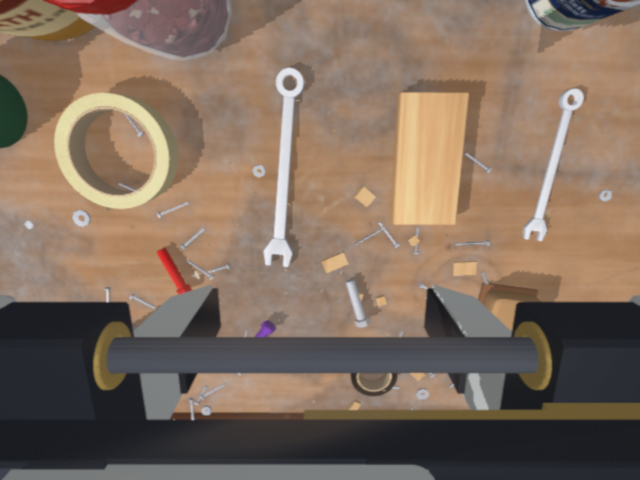

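The wrist view shows the spanner from the ring top (290,68) to the fork tip (278,266), and the bolt from (349,282) to its head at (362,325). The tape is behind the gripper bar at (375,378).

Run:
```python
from h import *
f=np.load('wrist1.npz');C=cam('wrist',dict(tool_pos=f['pos'],tool_rot=f['rot']))
X=cloud(C,f['d']);hsv=cv2.cvtColor(f['p'],cv2.COLOR_RGB2HSV)
for n,(u0,u1,v0,v1),zz in (('span',(255,315,60,272),.007),('bolt',(335,375,272,332),.007)):
    m=np.zeros((480,640),np.uint8);m[v0:v1,u0:u1]=1;m&=((hsv[...,1]<50)&(hsv[...,2]>120)).astype(np.uint8)
    k,l,st,_=cv2.connectedComponentsWithStats(m);m=l==1+st[1:,4].argmax()
    uv=np.argwhere(m)[:,::-1];P=plane(C,uv,zz)[:,:2];c,sz,a=cv2.minAreaRect((P*1000).astype(np.float32))
    print(n,m.sum(),np.round(c,1),np.round(sz,1),round(a,1),'z',np.percentile(X[m][:,2],[10,50,90]).round(4))
    ln=cv2.fitLine((P*1000).astype(np.float32),2,0,.01,.01).ravel();print(ln,np.degrees(np.arctan2(ln[1],ln[0])))
    if n=='span':
        q=P[(P[:,0]>.55)&(P[:,0]<.65)];k=np.polyfit(q[:,0],q[:,1],1);print('shaft',np.degrees(np.arctan(k[0])),np.polyval(k,.6))
    # two-view height: same feature (mask centroid) by top ray and wrist ray
```

```text
span 3235 [599.8 362.7] [ 38.5 195.7] 87.0 z [-0.      0.0065  0.0088]
[ 9.9480653e-01 -1.0178391e-01  6.0040051e+02  3.6074216e+02] -5.8419046
shaft -5.8036233102931 0.3602867813923321
bolt 555 [466.3 285.4] [57.8 16.7] 15.0 z [0.0005 0.0105 0.0143]
[9.5234871e-01 3.0501145e-01 4.6461316e+02 2.8595923e+02] 17.758852
```

>>> send_rows(
  targets=[
    {"translation": [0.8,-1,4],"spin": 2,"jaw": 0.5},
    {"translation": [1.6,-2,8],"spin": 4,"jaw": 0.5},
    {"translation": [2.4,-3,12],"spin": 5.8,"jaw": 0.5},
    {"translation": [3.2,-3.85,15],"spin": 5.8,"jaw": 0.5},
    {"translation": [3.2,-3.85,17],"spin": 5.8,"jaw": 0.5},
  ],
)

```text
time: 2.7
tool_pos: [0.5999, 0.3582, 0.0528]
tool_rot: [3.14, 0.003, -0.1]
contact_force: [0.2, -0.3, -0.2]
opening: 0.0565
grip_force: 0.0
```

Run:
```python
from h import *
s=monitor.observe();p,d=read_camera('wrist');cv2.imwrite('pics/w2.png',p[:,:,::-1]);print(s['tool_pos'],s['tool_rot'],s['opening'])
```

```text
[0.599867   0.35821064 0.05277728] [ 3.13965766  0.0034469  -0.10021102] 0.05650338621113965
```

View pics/w2.png

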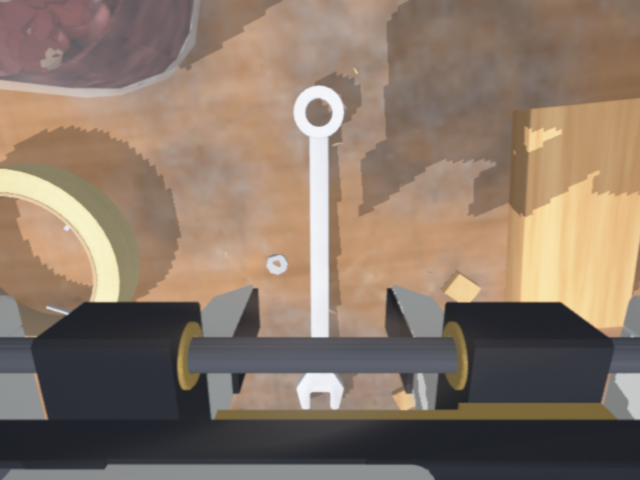

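The spanner shaft sits centred between the fingers (319,240), so I'll descend.

>>> send_rows(
  targets=[
    {"translation": [0,0,2],"spin": 0,"jaw": 0.5},
    {"translation": [0,0,3.8],"spin": 0,"jaw": 0.5},
    {"translation": [0,0,4.6],"spin": 0,"jaw": 0.4},
    {"translation": [0,0,4.6],"spin": 0,"jaw": 0.4},
    {"translation": [0,0,4.6],"spin": 0,"jaw": 0.4},
  ],
)

```text
time: 3.25
tool_pos: [0.6012, 0.3581, 0.0116]
tool_rot: [-3.141, -0.001, -0.101]
contact_force: [-0.0, 0.1, 0.1]
opening: 0.0372
grip_force: 0.0
```

>>> send_rows(
  targets=[
    {"translation": [0,0,0.5],"spin": 0,"jaw": 0.4},
    {"translation": [0,0,0.9],"spin": 0,"jaw": 0.4},
    {"translation": [0,0,0.9],"spin": 0,"jaw": 0.1},
    {"translation": [0,0,0.9],"spin": 0,"jaw": 0.0},
    {"translation": [0,0,0.9],"spin": 0,"jaw": 0.0},
  ],
  force=40,
)

```text
time: 3.75
tool_pos: [0.6008, 0.3581, 0.0019]
tool_rot: [-3.142, -0.0, -0.101]
contact_force: [0.1, -0.0, 0.4]
opening: 0.0173
grip_force: 0.0
```

>>> send_rows(
  targets=[
    {"translation": [0,0,0.9],"spin": 0,"jaw": 0.0},
    {"translation": [0,0,0],"spin": 0,"jaw": 0.0},
    {"translation": [0,0,0],"spin": 0,"jaw": 0.0},
    {"translation": [0,0,0],"spin": 0,"jaw": 0.0},
    {"translation": [0,0,0],"spin": 0,"jaw": 0.0},
  ],
)

```text
time: 4.25
tool_pos: [0.6001, 0.3577, 0.0004]
tool_rot: [3.141, 0.002, -0.101]
contact_force: [0.3, 0.3, -1.3]
opening: 0.0097
grip_force: 40.0
```

>>> send_rows(
  targets=[
    {"translation": [0,0,-1],"spin": 0,"jaw": 0.0},
    {"translation": [0,0,-3],"spin": 0,"jaw": 0.0},
    {"translation": [0,0,-6],"spin": 0,"jaw": 0.0},
    {"translation": [0,0,-10],"spin": 0,"jaw": 0.0},
    {"translation": [0,0,-12],"spin": 0,"jaw": 0.0},
  ],
)

```text
time: 4.75
tool_pos: [0.602, 0.3586, 0.1258]
tool_rot: [-3.139, -0.004, -0.101]
contact_force: [0.5, 0.4, -1.9]
opening: 0.0099
grip_force: 40.0
```

Run:
```python
from h import *
s=monitor.observe();p,d=read_camera('wrist');cv2.imwrite('pics/w3.png',p[:,:,::-1]);print(s['tool_pos'],s['tool_rot'],s['opening'],s['grip_force'],s['contact_force'])
```

```text
[0.60197703 0.35860713 0.12579951] [-3.13915981 -0.00436182 -0.10068511] 0.009896438029076705 39.99976694583893 [ 0.48655402  0.36049376 -1.91074996]
```

View pics/w3.png

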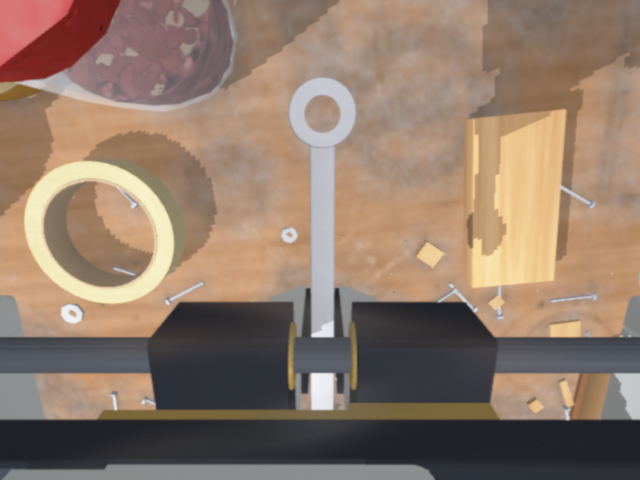

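>>> send_rows(
  targets=[
    {"translation": [-0.83,3.9,0],"spin": -1.2,"jaw": 0.0},
    {"translation": [-1.66,7.8,0],"spin": -2.4,"jaw": 0.0},
    {"translation": [-2.5,11.7,0],"spin": -3.6,"jaw": 0.0},
    {"translation": [-3.33,15.6,0],"spin": -4.8,"jaw": 0.0},
    {"translation": [-4.16,19.5,0],"spin": -6.1,"jaw": 0.0},
  ],
)

```text
time: 5.3
tool_pos: [0.5387, 0.1667, 0.1212]
tool_rot: [3.141, 0.001, 0.007]
contact_force: [0.6, -0.6, -0.4]
opening: 0.0095
grip_force: 40.0
```

>>> send_rows(
  targets=[
    {"translation": [0,4.5,0],"spin": 0,"jaw": 0.0},
    {"translation": [0,9,0],"spin": 0,"jaw": 0.0},
    {"translation": [0,13.5,0],"spin": 0,"jaw": 0.0},
    {"translation": [0,18,0],"spin": 0,"jaw": 0.0},
    {"translation": [0,22.5,0],"spin": 0,"jaw": 0.0},
  ],
)

```text
time: 5.8
tool_pos: [0.5405, -0.0586, 0.1214]
tool_rot: [-3.142, 0.0, 0.006]
contact_force: [0.7, -0.6, -0.6]
opening: 0.0098
grip_force: 40.0
```

>>> send_rows(
  targets=[
    {"translation": [0,4.4,0],"spin": 0,"jaw": 0.0},
    {"translation": [0,8.8,0],"spin": 0,"jaw": 0.0},
    {"translation": [0,13.2,0],"spin": 0,"jaw": 0.0},
    {"translation": [0,13.2,3],"spin": 0,"jaw": 0.0},
    {"translation": [0,13.2,5],"spin": 0,"jaw": 0.0},
  ],
)

```text
time: 6.3
tool_pos: [0.5409, -0.1904, 0.0701]
tool_rot: [-3.141, 0.001, 0.003]
contact_force: [-0.2, 1.3, -1.4]
opening: 0.0101
grip_force: 40.0
```

Run:
```python
from h import *
s=monitor.observe();p,d=read_camera('wrist');np.savez('w4.npz',p=p,d=d,pos=s['tool_pos'],rot=s['tool_rot']);cv2.imwrite('pics/w4.png',p[:,:,::-1]);s=monitor.observe();print(s['tool_pos'],s['tool_rot'],s['opening'],s['grip_force'],s['contact_force'])
```

```text
[ 0.53903591 -0.18870732  0.06681291] [-3.1383867   0.00637768  0.00379911] 0.009474209290914037 39.99962031841278 [-1.29427024  0.92711382 -3.36171433]
```

View pics/w4.png

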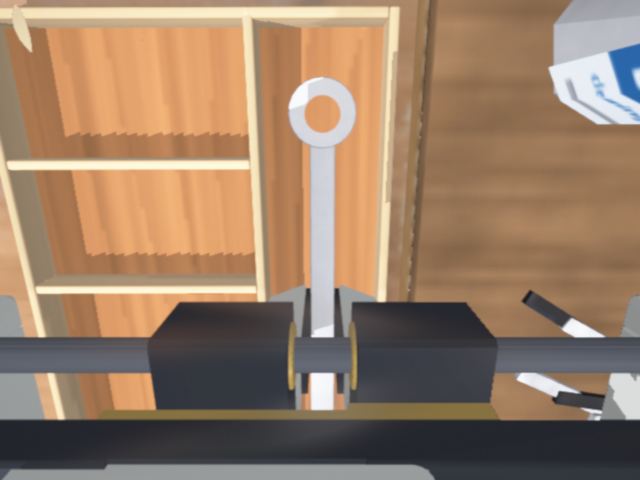

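Run:
```python
from h import *
f=np.load('w4.npz');C=cam('wrist',dict(tool_pos=f['pos'],tool_rot=f['rot']))
print(plane(C,[(252,100),(262,250),(392,100),(384,250),(325,14),(130,164),(150,288),(6,160),(35,288)],.024).round(4))
```

```text
[[ 0.6312 -0.1548  0.024 ]
 [ 0.5535 -0.1565  0.024 ]
 [ 0.6314 -0.2239  0.024 ]
 [ 0.5536 -0.2237  0.024 ]
 [ 0.669  -0.1907  0.024 ]
 [ 0.6    -0.0902  0.024 ]
 [ 0.5307 -0.0919  0.024 ]
 [ 0.6019 -0.0266  0.024 ]
 [ 0.5305 -0.0266  0.024 ]]
```

>>> send_rows(
  targets=[
    {"translation": [0,0,2],"spin": 0,"jaw": 0.0},
    {"translation": [0,0,4],"spin": 0,"jaw": 0.0},
    {"translation": [0,0,5.3],"spin": 0,"jaw": 0.0},
    {"translation": [0,0,5.3],"spin": 0,"jaw": 0.0},
    {"translation": [0,0,5.3],"spin": 0,"jaw": 0.0},
  ],
)

```text
time: 6.85
tool_pos: [0.542, -0.1888, 0.0191]
tool_rot: [3.141, -0.0, 0.006]
contact_force: [-0.3, -0.1, -1.7]
opening: 0.0097
grip_force: 40.0
```

>>> send_rows(
  targets=[
    {"translation": [0,0,0.5],"spin": 0,"jaw": 0.0},
    {"translation": [0,0,0.9],"spin": 0,"jaw": 0.0},
    {"translation": [0,0,1.2],"spin": 0,"jaw": 0.0},
    {"translation": [0,0,1.2],"spin": 0,"jaw": 0.0},
    {"translation": [0,0,1.2],"spin": 0,"jaw": 0.0},
  ],
)

```text
time: 7.35
tool_pos: [0.5418, -0.1888, 0.0067]
tool_rot: [3.141, -0.0, 0.006]
contact_force: [0.5, 0.7, -1.8]
opening: 0.0097
grip_force: 40.0
```

>>> send_rows(
  targets=[
    {"translation": [0,0,0.15],"spin": 0,"jaw": 0.0},
    {"translation": [0,0,0.15],"spin": 0,"jaw": 0.18},
    {"translation": [0,0,0.15],"spin": 0,"jaw": 0.18},
    {"translation": [0,0,0.15],"spin": 0,"jaw": 0.18},
    {"translation": [0,0,0.15],"spin": 0,"jaw": 0.18},
  ],
)

```text
time: 7.85
tool_pos: [0.5418, -0.1889, 0.0053]
tool_rot: [3.141, -0.0, 0.006]
contact_force: [0.6, 0.1, 0.1]
opening: 0.0166
grip_force: 0.0
```

>>> send_rows(
  targets=[
    {"translation": [0,0,-1],"spin": 0,"jaw": 0.18},
    {"translation": [0,0,-4],"spin": 0,"jaw": 0.18},
    {"translation": [0,0,-8],"spin": 0,"jaw": 0.5},
    {"translation": [-2,-3,-11],"spin": 0,"jaw": 1},
    {"translation": [-4,-7,-12],"spin": 0,"jaw": 1},
  ],
)

```text
time: 8.35
tool_pos: [0.5029, -0.1202, 0.1291]
tool_rot: [3.139, -0.007, 0.003]
contact_force: [0.4, 1.4, -0.3]
opening: 0.0359
grip_force: 0.0
```

>>> send_rows(
  targets=[
    {"translation": [-1.4,-4.6,0],"spin": 1.6,"jaw": 1},
    {"translation": [-2.8,-9.2,0],"spin": 3.2,"jaw": 1},
    {"translation": [-4.2,-14,0],"spin": 4.8,"jaw": 1},
    {"translation": [-5.6,-19,0],"spin": 6.5,"jaw": 1},
    {"translation": [-7,-24,0],"spin": 8.2,"jaw": 1},
  ],
)

```text
time: 8.85
tool_pos: [0.4304, 0.1185, 0.1262]
tool_rot: [-3.141, -0.002, -0.139]
contact_force: [1.1, -0.3, -0.1]
opening: 0.0756
grip_force: 0.0
```

>>> send_rows(
  targets=[
    {"translation": [-0.4,-0.9,2],"spin": 0,"jaw": 1},
    {"translation": [-0.4,-0.9,5],"spin": 0,"jaw": 1},
    {"translation": [-0.4,-0.9,7],"spin": 0,"jaw": 1},
    {"translation": [-0.4,-0.9,7],"spin": 0,"jaw": 1},
    {"translation": [-0.4,-0.9,7],"spin": 0,"jaw": 1},
  ],
)

```text
time: 9.35
tool_pos: [0.4286, 0.1263, 0.0559]
tool_rot: [-3.142, -0.0, -0.137]
contact_force: [0.7, 0.3, 1.0]
opening: 0.0919
grip_force: 0.0
```

Run:
```python
from h import *
s=monitor.observe();p,d=read_camera('wrist');cv2.imwrite('pics/w5.png',p[:,:,::-1]);print(s['tool_pos'],s['tool_rot'],s['opening'])
```

```text
[0.42862746 0.12630573 0.05591155] [-3.14158655e+00 -3.42027073e-04 -1.37479447e-01] 0.09191691604017176
```

View pics/w5.png

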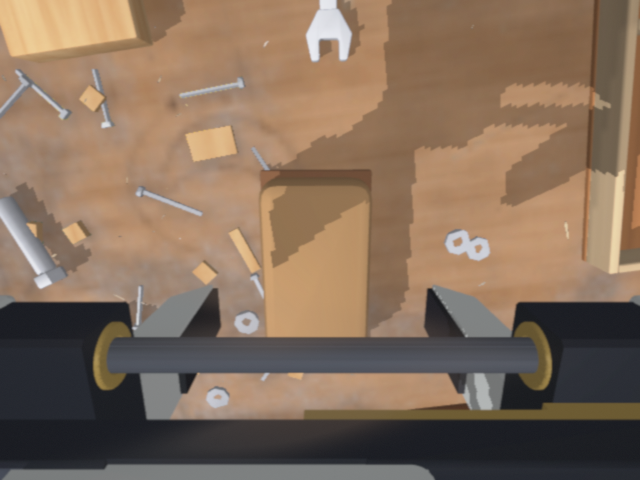

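The cork block lies between the fingers, centred at column 316, about 2 mm to the left. I'll shift and descend.

>>> send_rows(
  targets=[
    {"translation": [0,-0.25,2],"spin": 0,"jaw": 1},
    {"translation": [0,-0.25,4],"spin": 0,"jaw": 1},
    {"translation": [0,-0.25,4.6],"spin": 0,"jaw": 1},
    {"translation": [0,-0.25,4.6],"spin": 0,"jaw": 0.5},
    {"translation": [0,-0.25,4.6],"spin": 0,"jaw": 0.3},
  ],
  force=30,
)

```text
time: 9.9
tool_pos: [0.4294, 0.1288, 0.0102]
tool_rot: [-3.141, -0.002, -0.138]
contact_force: [-1.0, -0.9, 0.9]
opening: 0.0799
grip_force: 0.0
```

>>> send_rows(
  targets=[
    {"translation": [0,0,0],"spin": 0,"jaw": 0.3},
    {"translation": [0,0,0],"spin": 0,"jaw": 0.3},
    {"translation": [0,0,0],"spin": 0,"jaw": 0.3},
    {"translation": [0,0,0],"spin": 0,"jaw": 0.3},
    {"translation": [0,0,0],"spin": 0,"jaw": 0.3},
  ],
)

```text
time: 10.4
tool_pos: [0.4289, 0.1288, 0.0096]
tool_rot: [-3.141, -0.001, -0.137]
contact_force: [-1.8, 0.1, 6.6]
opening: 0.0559
grip_force: 30.0
```

>>> send_rows(
  targets=[
    {"translation": [0,0,-1],"spin": 0,"jaw": 0.3},
    {"translation": [0,0,-4],"spin": 0,"jaw": 0.3},
    {"translation": [0,0,-8],"spin": -8,"jaw": 0.3},
    {"translation": [0,0,-11],"spin": -16,"jaw": 0.3},
    {"translation": [0,0,-11],"spin": -24,"jaw": 0.3},
  ],
)

```text
time: 10.9
tool_pos: [0.4309, 0.1292, 0.1234]
tool_rot: [3.14, -0.008, 0.287]
contact_force: [0.3, 0.6, -1.9]
opening: 0.0556
grip_force: 30.0
```

>>> send_rows(
  targets=[
    {"translation": [-0.2,2.2,0],"spin": -8.4,"jaw": 0.3},
    {"translation": [-0.45,4.4,0],"spin": -16.8,"jaw": 0.3},
    {"translation": [-0.7,6.6,0],"spin": -25.2,"jaw": 0.3},
    {"translation": [-0.9,8.8,0],"spin": -33.6,"jaw": 0.3},
    {"translation": [-1.13,11.1,0],"spin": -42,"jaw": 0.3},
  ],
)

```text
time: 11.4
tool_pos: [0.4484, 0.0183, 0.1196]
tool_rot: [-3.142, 0.0, 1.021]
contact_force: [-0.0, 0.5, -1.0]
opening: 0.0558
grip_force: 30.0
```

>>> send_rows(
  targets=[
    {"translation": [-1.6,1.5,0],"spin": -8,"jaw": 0.3},
    {"translation": [-3.2,3,0],"spin": -16,"jaw": 0.3},
    {"translation": [-4.8,4.5,0],"spin": -24,"jaw": 0.3},
    {"translation": [-6.4,6,0],"spin": -32.2,"jaw": 0.3},
    {"translation": [-7.9,7.5,0],"spin": -32.2,"jaw": 0.3},
  ],
)

```text
time: 11.9
tool_pos: [0.4704, -0.0885, 0.1196]
tool_rot: [-3.141, -0.0, 1.581]
contact_force: [-0.5, 1.3, -1.8]
opening: 0.0555
grip_force: 30.0
```

Run:
```python
from h import *
s=monitor.observe();p,d=read_camera('wrist');np.savez('w6.npz',p=p,d=d,pos=s['tool_pos'],rot=s['tool_rot']);cv2.imwrite('pics/w6.png',p[:,:,::-1]);s=monitor.observe();print(s['tool_pos'],s['tool_rot'],s['opening'],s['grip_force'],s['qpos'])
```

```text
[ 0.47165239 -0.09127034  0.11975753] [3.14015901e+00 1.98444578e-03 1.57631547e+00] 0.0559606023194949 29.998735785484314 [-3.49947821e-01  3.81680101e-01  1.79652599e+00 -1.66035686e-03
  9.61352546e-01 -3.54519362e-01]
```

View pics/w6.png

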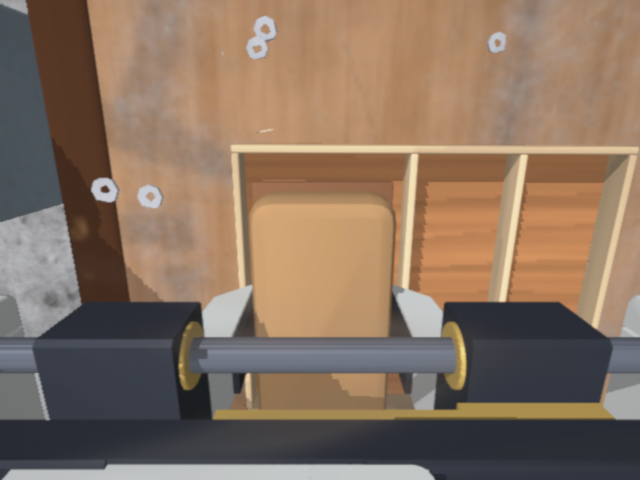

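Run:
```python
from h import *
f=np.load('w6.npz');C=cam('wrist',dict(tool_pos=f['pos'],tool_rot=f['rot']));print(f['pos'],f['rot'])
print(plane(C,[(238,152),(241,260),(411,152),(406,260),(518,152),(508,260),(635,152),(607,260),(320,149)],.024).round(4))
print('block far edge @sole z=.114, top z .14',plane(C,[(320,182)],.113).round(4),plane(C,[(320,195)],.14).round(4))
s=monitor.observe();print(s['tool_pos'],s['tool_rot'])
```

```text
[ 0.47035968 -0.08852593  0.11959094] [-3.14123996e+00 -9.86047920e-06  1.58054863e+00]
[[ 0.4168 -0.0265  0.024 ]
 [ 0.415  -0.0993  0.024 ]
 [ 0.5269 -0.0255  0.024 ]
 [ 0.5289 -0.0982  0.024 ]
 [ 0.595  -0.0249  0.024 ]
 [ 0.5992 -0.0976  0.024 ]
 [ 0.6694 -0.0242  0.024 ]
 [ 0.6675 -0.0969  0.024 ]
 [ 0.469  -0.0242  0.024 ]]
block far edge @sole z=.114, top z .14 [[ 0.4695 -0.033   0.113 ]] [[ 0.4697 -0.0339  0.14  ]]
[ 0.47165239 -0.09127034  0.11975753] [3.14015901e+00 1.98444578e-03 1.57631547e+00]
```

>>> send_rows(
  targets=[
    {"translation": [0,0,3],"spin": 0,"jaw": 0.3},
    {"translation": [0,0,6],"spin": 0,"jaw": 0.3},
    {"translation": [0,0,7],"spin": 0,"jaw": 0.3},
    {"translation": [0,0,7],"spin": 0,"jaw": 0.3},
    {"translation": [0,0,7],"spin": 0,"jaw": 0.3},
  ],
)

```text
time: 12.45
tool_pos: [0.4711, -0.0877, 0.0501]
tool_rot: [3.141, 0.0, 1.577]
contact_force: [0.1, 0.4, 0.1]
opening: 0.0556
grip_force: 30.0
```

>>> send_rows(
  targets=[
    {"translation": [-0.25,0,1],"spin": 0,"jaw": 0.3},
    {"translation": [-0.25,0,2.4],"spin": 0,"jaw": 0.3},
    {"translation": [-0.25,0,3.3],"spin": 0,"jaw": 0.3},
    {"translation": [-0.25,0,3.55],"spin": 0,"jaw": 0.3},
    {"translation": [-0.25,0,3.55],"spin": 0,"jaw": 0.3},
  ],
)

```text
time: 12.95
tool_pos: [0.4707, -0.0902, 0.014]
tool_rot: [3.141, 0.0, 1.577]
contact_force: [0.4, -0.5, -0.2]
opening: 0.0556
grip_force: 30.0
```

>>> send_rows(
  targets=[
    {"translation": [0,0,0.05],"spin": 0,"jaw": 0.67},
    {"translation": [0,0,0.05],"spin": 0,"jaw": 0.67},
    {"translation": [0,0,0.05],"spin": 0,"jaw": 0.67},
    {"translation": [0,0,-1],"spin": 0,"jaw": 0.67},
    {"translation": [0,0,-3],"spin": 0,"jaw": 0.67},
  ],
)

```text
time: 13.45
tool_pos: [0.4698, -0.0899, 0.0436]
tool_rot: [-3.139, -0.001, 1.576]
contact_force: [-0.5, 0.3, -0.4]
opening: 0.0618
grip_force: 0.0
```

>>> send_rows(
  targets=[
    {"translation": [0,0,-4],"spin": 0,"jaw": 0.7},
    {"translation": [0,0,-8],"spin": 4,"jaw": 1},
    {"translation": [0,0,-8],"spin": 10,"jaw": 1},
    {"translation": [0,0,-8],"spin": 17,"jaw": 1},
    {"translation": [0,0,-8],"spin": 24,"jaw": 1},
  ],
)

```text
time: 13.95
tool_pos: [0.4708, -0.0902, 0.125]
tool_rot: [3.14, -0.0, 1.153]
contact_force: [0.0, -0.2, 0.1]
opening: 0.0899
grip_force: 0.0
```

>>> send_rows(
  targets=[
    {"translation": [3.3,-2.3,0],"spin": 8.4,"jaw": 1},
    {"translation": [6.6,-4.6,0],"spin": 16.8,"jaw": 1},
    {"translation": [10,-7,0],"spin": 25.2,"jaw": 1},
    {"translation": [13.3,-9.3,0],"spin": 33.6,"jaw": 1},
    {"translation": [16.7,-11.7,0],"spin": 42,"jaw": 1},
  ],
)

```text
time: 14.45
tool_pos: [0.4317, 0.1051, 0.1246]
tool_rot: [3.141, -0.001, 0.464]
contact_force: [1.7, 0.2, 0.2]
opening: 0.0917
grip_force: 0.0
```

>>> send_rows(
  targets=[
    {"translation": [-0.4,-3.6,0],"spin": 5,"jaw": 1},
    {"translation": [-0.8,-7.2,0],"spin": 10,"jaw": 1},
    {"translation": [-1.2,-10.8,0],"spin": 15,"jaw": 1},
    {"translation": [-1.6,-14.4,0],"spin": 20,"jaw": 1},
    {"translation": [-2,-17.8,0],"spin": 24.3,"jaw": 1},
  ],
)

```text
time: 14.95
tool_pos: [0.3326, 0.2545, 0.1245]
tool_rot: [-3.141, -0.001, 0.043]
contact_force: [0.3, -0.1, -0.6]
opening: 0.0916
grip_force: 0.0
```

Run:
```python
from h import *
s=monitor.observe();p,d=read_camera('wrist');np.savez('w7.npz',p=p,d=d,pos=s['tool_pos'],rot=s['tool_rot']);cv2.imwrite('pics/w7.png',p[:,:,::-1]);print(s['tool_pos'],s['tool_rot'])
p,d=read_camera('top');np.savez('top1.npz',p=p,d=d)
```

```text
[0.33263325 0.25454079 0.12454376] [-3.14116609e+00 -1.02813353e-03  4.28912349e-02]
```

View pics/w7.png

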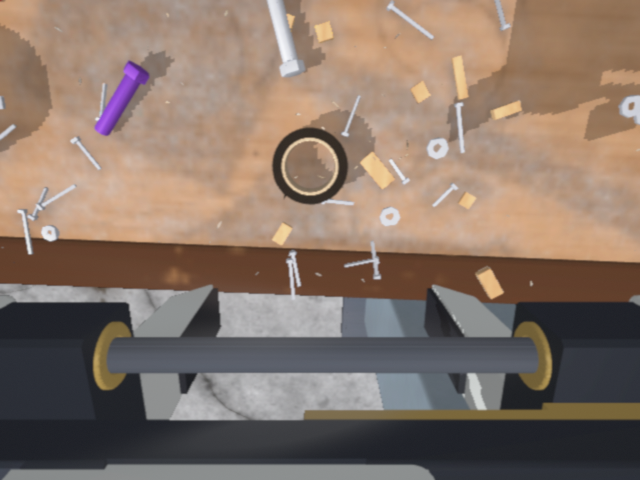

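The tape is in clear view with its outline centred at (310,165), and the bolt is at (284,35). I'll measure both here.

Run:
```python
from h import *
f=np.load('w7.npz');C=cam('wrist',dict(tool_pos=f['pos'],tool_rot=f['rot']));X=cloud(C,f['d']);hsv=cv2.cvtColor(f['p'],cv2.COLOR_RGB2HSV)
m=np.zeros((480,640),np.uint8);m[110:220,260:360]=1;m&=(hsv[...,2]<70).astype(np.uint8)
k,l,st,_=cv2.connectedComponentsWithStats(m);m=l==1+st[1:,4].argmax()
uv=np.argwhere(m)[:,::-1];print(m.sum(),'z',np.percentile(X[m][:,2],[25,50,75,90]).round(4))
top=m&(X[...,2]>.0155);P=plane(C,np.argwhere(top)[:,::-1],.019)[:,:2]*1000
print('topface',cv2.minEnclosingCircle(P.astype(np.float32)),P.mean(0))
s=monitor.observe();print(s['tool_pos'],s['tool_rot'])
t=np.load('top1.npz');C=cam('top');hs=cv2.cvtColor(t['p'],cv2.COLOR_RGB2HSV)
m=np.zeros((480,640),np.uint8);m[318:350,270:305]=1;m&=(hs[...,2]<75).astype(np.uint8);P=plane(C,np.argwhere(m)[:,::-1],.019)[:,:2]*1000
print('top cam',m.sum(),P.mean(0),cv2.minEnclosingCircle(P.astype(np.float32)))
cv2.imwrite('pics/t1.png',cv2.resize(t['p'][190:330,390:515,::-1],None,fx=4,fy=4,interpolation=2))
```

```text
1518 z [0.0179 0.0184 0.0189 0.0193]
topface ((384.4885559082031, 265.981689453125), 24.900226593017578) [385.74045286 265.49771829]
[0.33146022 0.25562446 0.12443793] [-3.14080928e+00 -7.50561266e-05  4.83538064e-02]
top cam 17 [407.35706154 241.61872056] ((405.1434020996094, 252.81932067871094), 28.47405242919922)
```

View pics/t1.png

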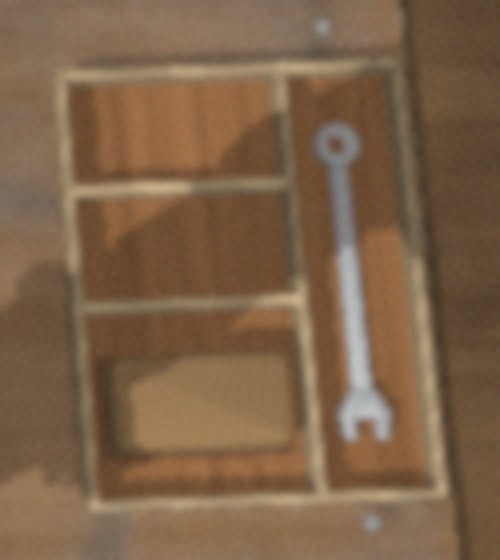

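The spanner lies in the long bay and the block sits flat in the wide bay. Next is the tape.

>>> send_rows(
  targets=[
    {"translation": [2.5,-0.4,1],"spin": 1.3,"jaw": 1},
    {"translation": [5.3,-0.8,4],"spin": 2.6,"jaw": 1},
    {"translation": [5.3,-0.8,8],"spin": 2.6,"jaw": 1},
    {"translation": [5.3,-0.8,8],"spin": 2.6,"jaw": 1},
    {"translation": [5.3,-0.8,8],"spin": 2.6,"jaw": 1},
  ],
)

```text
time: 15.55
tool_pos: [0.3859, 0.2631, 0.0441]
tool_rot: [3.141, 0.002, 0.001]
contact_force: [0.3, 1.1, 1.0]
opening: 0.0919
grip_force: 0.0
```

>>> send_rows(
  targets=[
    {"translation": [0,-0.25,2],"spin": 0,"jaw": 1},
    {"translation": [0,-0.25,3.6],"spin": 0,"jaw": 1},
    {"translation": [0,-0.25,4],"spin": 0,"jaw": 1},
    {"translation": [0,-0.25,4],"spin": 0,"jaw": 0.6},
    {"translation": [0,-0.25,4],"spin": 0,"jaw": 0.3},
  ],
  force=20,
)

```text
time: 16.05
tool_pos: [0.387, 0.2666, 0.0052]
tool_rot: [-3.141, -0.002, 0.001]
contact_force: [-0.5, -0.2, 0.1]
opening: 0.0806
grip_force: 0.0
```

>>> send_rows(
  targets=[
    {"translation": [0,0,0],"spin": 0,"jaw": 0.3},
    {"translation": [0,0,0],"spin": 0,"jaw": 0.3},
    {"translation": [0,0,0],"spin": 0,"jaw": 0.3},
    {"translation": [0,0,0],"spin": 0,"jaw": 0.3},
    {"translation": [0,0,0],"spin": 0,"jaw": 0.3},
  ],
)

```text
time: 16.55
tool_pos: [0.3862, 0.2663, 0.0039]
tool_rot: [3.142, -0.0, 0.001]
contact_force: [-0.6, 0.0, 3.7]
opening: 0.0504
grip_force: 20.0
```

>>> send_rows(
  targets=[
    {"translation": [0,0,-1],"spin": 0,"jaw": 0.3},
    {"translation": [0,0,-4],"spin": 0,"jaw": 0.3},
    {"translation": [0,0,-8],"spin": 0,"jaw": 0.3},
    {"translation": [1,2,-11],"spin": 0,"jaw": 0.3},
    {"translation": [3,5.6,-11],"spin": 0,"jaw": 0.3},
  ],
)

```text
time: 17.05
tool_pos: [0.418, 0.2118, 0.1181]
tool_rot: [-3.139, -0.008, 0.005]
contact_force: [0.7, -0.4, -0.7]
opening: 0.0504
grip_force: 20.0
```

>>> send_rows(
  targets=[
    {"translation": [2,4,0],"spin": 0,"jaw": 0.3},
    {"translation": [4,8,0],"spin": 0,"jaw": 0.3},
    {"translation": [6,12,0],"spin": 0,"jaw": 0.3},
    {"translation": [8,16,0],"spin": 0,"jaw": 0.3},
    {"translation": [10,20,0],"spin": 0,"jaw": 0.3},
  ],
)

```text
time: 17.55
tool_pos: [0.5168, 0.0086, 0.1143]
tool_rot: [3.142, -0.0, 0.001]
contact_force: [0.7, 1.2, -0.1]
opening: 0.05
grip_force: 20.0
```

>>> send_rows(
  targets=[
    {"translation": [2,4,0],"spin": 0,"jaw": 0.3},
    {"translation": [4,8,0],"spin": 0,"jaw": 0.3},
    {"translation": [4.8,10,2],"spin": 0,"jaw": 0.3},
    {"translation": [4.8,10,4.5],"spin": 0,"jaw": 0.3},
    {"translation": [4.8,10,4.5],"spin": 0,"jaw": 0.3},
  ],
)

```text
time: 18.05
tool_pos: [0.5621, -0.0898, 0.066]
tool_rot: [-3.14, 0.007, -0.001]
contact_force: [0.3, 0.4, -1.0]
opening: 0.0501
grip_force: 20.0
```

Run:
```python
from h import *
s=monitor.observe();p,d=read_camera('wrist');np.savez('w8.npz',p=p,d=d,pos=s['tool_pos'],rot=s['tool_rot']);cv2.imwrite('pics/w8.png',p[:,:,::-1]);print(s['tool_pos'],s['tool_rot'],s['opening'],s['grip_force'])
s=monitor.observe();print(s['tool_pos'],s['tool_rot'])
```

```text
[ 0.56207007 -0.08978199  0.06598606] [-3.13967687e+00  6.54352549e-03 -7.26777764e-04] 0.05008574034600563 19.99873821507208
[ 0.56307098 -0.08941248  0.06775236] [-3.14040449e+00  3.89814919e-03  2.63352133e-04]
```

View pics/w8.png

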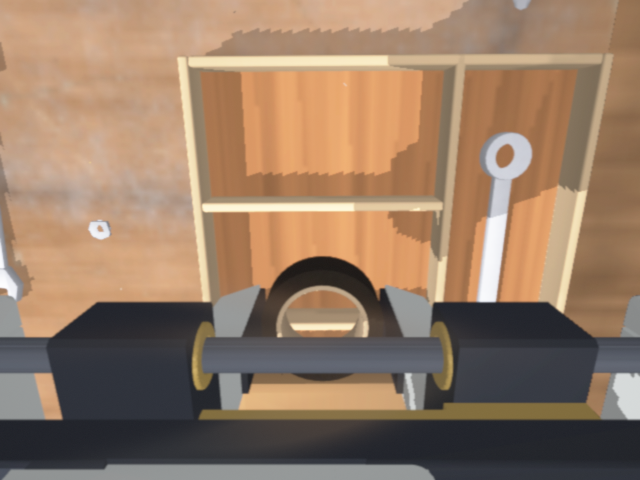

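Run:
```python
from h import *
f=np.load('w8.npz');C=cam('wrist',dict(tool_pos=f['pos'],tool_rot=f['rot']))
print('tape top edge ends',plane(C,[(322,257),(322,381)],f['pos'][2]+.015).round(4))
print('dividers',plane(C,[(322,206),(322,324),(322,62)],.024).round(4),plane(C,[(200,150),(452,150)],.024).round(4))
```

```text
tape top edge ends [[ 0.5916 -0.0891  0.081 ]
 [ 0.5352 -0.089   0.081 ]]
dividers [[ 0.6    -0.0889  0.024 ]
 [ 0.5312 -0.0889  0.024 ]
 [ 0.6688 -0.089   0.024 ]] [[ 0.6285 -0.0279  0.024 ]
 [ 0.6284 -0.154   0.024 ]]
```

>>> send_rows(
  targets=[
    {"translation": [0,0,1.5],"spin": 0,"jaw": 0.3},
    {"translation": [0,0,3],"spin": 0,"jaw": 0.3},
    {"translation": [0,0,3.5],"spin": 0,"jaw": 0.3},
    {"translation": [0,0,3.5],"spin": 0,"jaw": 0.3},
    {"translation": [0,0,3.5],"spin": 0,"jaw": 0.3},
  ],
)

```text
time: 18.6
tool_pos: [0.5651, -0.0895, 0.0349]
tool_rot: [3.141, -0.002, 0.001]
contact_force: [-0.5, -0.6, -0.6]
opening: 0.0501
grip_force: 20.0
```

>>> send_rows(
  targets=[
    {"translation": [-0.1,0,0.8],"spin": 0,"jaw": 0.3},
    {"translation": [-0.1,0,1.8],"spin": 0,"jaw": 0.3},
    {"translation": [-0.1,0,2.4],"spin": 0,"jaw": 0.3},
    {"translation": [-0.1,0,2.6],"spin": 0,"jaw": 0.3},
    {"translation": [-0.1,0,2.6],"spin": 0,"jaw": 0.3},
  ],
)

```text
time: 19.1
tool_pos: [0.5629, -0.0895, 0.0079]
tool_rot: [-3.141, 0.001, 0.001]
contact_force: [-3.4, 0.1, 7.3]
opening: 0.0501
grip_force: 20.0
```

>>> send_rows(
  targets=[
    {"translation": [0,0,0],"spin": 0,"jaw": 0.7},
    {"translation": [0,0,0],"spin": 0,"jaw": 0.7},
    {"translation": [0,0,0],"spin": 0,"jaw": 0.7},
    {"translation": [0,0,-1],"spin": 0,"jaw": 0.7},
    {"translation": [0,0,-3],"spin": 0,"jaw": 0.7},
  ],
)

```text
time: 19.6
tool_pos: [0.5624, -0.0893, 0.0371]
tool_rot: [-3.141, 0.003, 0.001]
contact_force: [0.5, -0.3, 0.1]
opening: 0.0639
grip_force: 0.0
```

>>> send_rows(
  targets=[
    {"translation": [0,0,-4],"spin": 0,"jaw": 0.7},
    {"translation": [0,0,-8],"spin": 0,"jaw": 0.7},
    {"translation": [-1,-3,-8],"spin": 0,"jaw": 0.5},
    {"translation": [-2.5,-7,-8],"spin": 0,"jaw": 0.5},
    {"translation": [-4,-11.6,-8],"spin": 0,"jaw": 0.5},
  ],
)

```text
time: 20.1
tool_pos: [0.5232, 0.0267, 0.1188]
tool_rot: [3.141, -0.002, -0.001]
contact_force: [0.3, 0.0, -0.1]
opening: 0.0472
grip_force: 0.0
```

>>> send_rows(
  targets=[
    {"translation": [-1.7,-4.4,0],"spin": 0,"jaw": 0.5},
    {"translation": [-3.4,-8.8,0],"spin": 0,"jaw": 0.5},
    {"translation": [-5.1,-13.2,0],"spin": 0,"jaw": 0.5},
    {"translation": [-6.8,-17.6,0],"spin": 0,"jaw": 0.5},
    {"translation": [-8.5,-22,0],"spin": 0,"jaw": 0.5},
  ],
)

```text
time: 20.6
tool_pos: [0.4374, 0.248, 0.1185]
tool_rot: [-3.141, -0.001, 0.001]
contact_force: [0.4, 0.6, 0.4]
opening: 0.0456
grip_force: 0.0
```

>>> send_rows(
  targets=[
    {"translation": [-1.3,-3.5,0],"spin": -3,"jaw": 0.5},
    {"translation": [-1.7,-4,0],"spin": -8,"jaw": 0.5},
    {"translation": [-1.7,-4,0],"spin": -13,"jaw": 0.5},
    {"translation": [-1.7,-4,0],"spin": -17.5,"jaw": 0.5},
    {"translation": [-1.7,-4,0],"spin": -17.5,"jaw": 0.5},
  ],
)

```text
time: 21.1
tool_pos: [0.4211, 0.2865, 0.1183]
tool_rot: [3.142, -0.001, 0.307]
contact_force: [0.1, 0.2, -0.1]
opening: 0.0462
grip_force: 0.0
```

Run:
```python
from h import *
s=monitor.observe();p,d=read_camera('wrist');np.savez('w9.npz',p=p,d=d,pos=s['tool_pos'],rot=s['tool_rot']);cv2.imwrite('pics/w9.png',p[:,:,::-1]);print(s['tool_pos'],s['tool_rot'],s['opening'])
s2=monitor.observe();print(s2['tool_pos'])
C=cam('wrist',s);X=cloud(C,d);hsv=cv2.cvtColor(p,cv2.COLOR_RGB2HSV)
m=((hsv[...,1]<50)&(hsv[...,2]>110)&(abs(X[...,0]-.465)<.045)&(abs(X[...,1]-.287)<.04)&(d>0)).astype(np.uint8)
k,l,st,_=cv2.connectedComponentsWithStats(m);m=l==1+st[1:,4].argmax();uv=np.argwhere(m)[:,::-1];print(uv.mean(0),m.sum())
P=plane(C,uv,.008)[:,:2]*1000;c,sz,a=cv2.minAreaRect(P.astype(np.float32));print(c,sz,a,np.percentile(X[m][:,2],[10,50,90]))
L=cv2.fitLine(P.astype(np.float32),2,0,.01,.01).ravel();print(L,np.degrees(np.arctan2(L[1],L[0])))
```

```text
[0.42108895 0.28653428 0.11828395] [ 3.14158193e+00 -6.91343245e-04  3.07393756e-01] 0.04621587401246604
[0.42118976 0.28639855 0.11821147]
[268.51440589 472.10347003] 4755
(205.53871154785156, 268.2271728515625) (15.472657203674316, 289.2032165527344) 17.57036781311035 [0.22678281 0.22841286 0.2298661 ]
[  0.30131197  -0.9535256  205.5533     267.9046    ] -72.46358
```

View pics/w9.png

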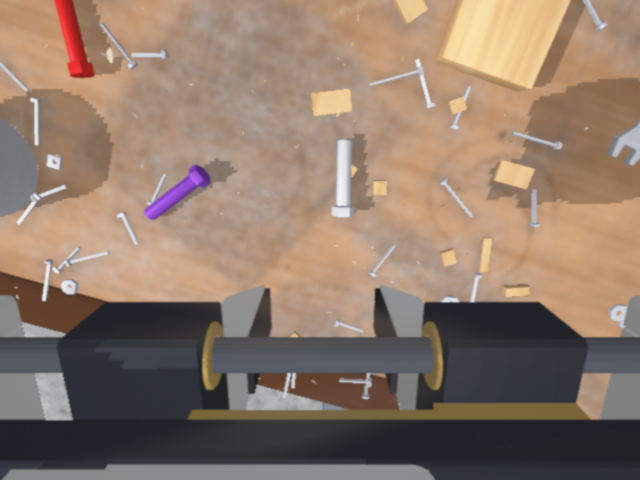

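The bolt is at (344,140) to (342,216), with its head towards the robot and nearly parallel to the fingers. My mask caught the gripper instead, so I'll restrict it.

Run:
```python
from h import *
f=np.load('w9.npz');C=cam('wrist',dict(tool_pos=f['pos'],tool_rot=f['rot']));X=cloud(C,f['d']);hsv=cv2.cvtColor(f['p'],cv2.COLOR_RGB2HSV)
m=np.zeros((480,640),np.uint8);m[130:225,325:362]=1;m&=((hsv[...,1]<50)&(hsv[...,2]>110)).astype(np.uint8)
k,l,st,_=cv2.connectedComponentsWithStats(m);m=l==1+st[1:,4].argmax();uv=np.argwhere(m)[:,::-1]
P=plane(C,uv,.008)[:,:2]*1000;c,sz,a=cv2.minAreaRect(P.astype(np.float32));print(m.sum(),c,sz,a,np.percentile(X[m][:,2],[10,50,90]))
q=P[uv[:,1]<200];L=cv2.fitLine(q.astype(np.float32),2,0,.01,.01).ravel();print('shank',L,np.degrees(np.arctan2(L[1],L[0])))
print(plane(C,[(345,140),(344,172),(342,216)],.008).round(4))
yaw=f['rot'][2];d=np.array([L[2]/1000,L[3]/1000])-f['pos'][:2];cc,ss=np.cos(yaw),np.sin(yaw);print('to shank: tool dx,dy cm',100*(d[0]*cc+d[1]*ss),100*(d[0]*ss-d[1]*cc),'yaw',np.degrees(yaw))
```

```text
1388 (466.8076171875, 286.3310852050781) (54.64918518066406, 16.83711051940918) 17.950489044189453 [0.0005585  0.01049645 0.01396235]
shank [9.5638913e-01 2.9209560e-01 4.7358926e+02 2.8846283e+02] 16.983456
[[0.4918 0.2935 0.008 ]
 [0.4716 0.2874 0.008 ]
 [0.442  0.279  0.008 ]]
to shank: tool dx,dy cm 5.062292047876877 1.404717403118604 yaw 17.612364893723736
```

>>> send_rows(
  targets=[
    {"translation": [2.2,0.7,1],"spin": 0,"jaw": 0.5},
    {"translation": [4.4,1.4,4],"spin": 0,"jaw": 0.5},
    {"translation": [4.4,1.4,7.5],"spin": 0,"jaw": 0.5},
    {"translation": [4.4,1.4,8.5],"spin": 0,"jaw": 0.5},
    {"translation": [4.4,1.4,8.5],"spin": 0,"jaw": 0.5},
  ],
)

```text
time: 21.65
tool_pos: [0.4661, 0.2855, 0.0315]
tool_rot: [3.141, 0.004, 0.305]
contact_force: [0.1, -0.5, -0.8]
opening: 0.0459
grip_force: 0.0
```

>>> send_rows(
  targets=[
    {"translation": [0,0,1],"spin": 0,"jaw": 0.5},
    {"translation": [0,0,2],"spin": 0,"jaw": 0.4},
    {"translation": [0,0,2.3],"spin": 0,"jaw": 0.4},
    {"translation": [0,0,2.3],"spin": 0,"jaw": 0.4},
    {"translation": [0,0,2.3],"spin": 0,"jaw": 0.4},
  ],
)

```text
time: 22.15
tool_pos: [0.4675, 0.2864, 0.01]
tool_rot: [3.142, -0.001, 0.306]
contact_force: [-0.4, -0.5, 0.3]
opening: 0.037
grip_force: 0.0
```

>>> send_rows(
  targets=[
    {"translation": [0,0,0.5],"spin": 0,"jaw": 0.4},
    {"translation": [0,0,0.75],"spin": 0,"jaw": 0.2},
    {"translation": [0,0,0.75],"spin": 0,"jaw": 0.0},
    {"translation": [0,0,0.75],"spin": 0,"jaw": 0.0},
    {"translation": [0,0,0.75],"spin": 0,"jaw": 0.0},
  ],
  force=40,
)

```text
time: 22.65
tool_pos: [0.4674, 0.2862, 0.0022]
tool_rot: [3.142, -0.0, 0.306]
contact_force: [0.6, -0.7, -0.0]
opening: 0.0091
grip_force: 16.2
```

>>> send_rows(
  targets=[
    {"translation": [0,0,0],"spin": 0,"jaw": 0.0},
    {"translation": [0,0,0],"spin": 0,"jaw": 0.0},
    {"translation": [0,0,0],"spin": 0,"jaw": 0.0},
    {"translation": [0,0,0],"spin": 0,"jaw": 0.0},
    {"translation": [0,0,0],"spin": 0,"jaw": 0.0},
  ],
)

```text
time: 23.15
tool_pos: [0.4674, 0.2862, 0.0022]
tool_rot: [3.142, -0.0, 0.306]
contact_force: [0.2, -0.2, 0.8]
opening: 0.0088
grip_force: 40.0
```

>>> send_rows(
  targets=[
    {"translation": [0,0,-1],"spin": 0,"jaw": 0.0},
    {"translation": [0,0,-4],"spin": 0,"jaw": 0.0},
    {"translation": [0,0,-8],"spin": 6,"jaw": 0.0},
    {"translation": [0,0,-11],"spin": 12,"jaw": 0.0},
    {"translation": [0,0,-11],"spin": 17.5,"jaw": 0.0},
  ],
)

```text
time: 23.65
tool_pos: [0.4698, 0.2874, 0.1175]
tool_rot: [-3.138, -0.008, -0.003]
contact_force: [1.1, -0.1, -0.7]
opening: 0.0089
grip_force: 40.0
```

>>> send_rows(
  targets=[
    {"translation": [1.9,4.2,0],"spin": 0,"jaw": 0.0},
    {"translation": [3.8,8.4,0],"spin": 0,"jaw": 0.0},
    {"translation": [5.7,12.6,0],"spin": 0,"jaw": 0.0},
    {"translation": [7.6,16.8,0],"spin": 0,"jaw": 0.0},
    {"translation": [9.5,21,0],"spin": 0,"jaw": 0.0},
  ],
)

```text
time: 24.15
tool_pos: [0.563, 0.0746, 0.1131]
tool_rot: [3.142, -0.001, 0.001]
contact_force: [0.9, 1.0, 0.7]
opening: 0.0086
grip_force: 40.0
```

>>> send_rows(
  targets=[
    {"translation": [1.8,4.2,0],"spin": 0,"jaw": 0.0},
    {"translation": [3.6,8.4,0],"spin": 0,"jaw": 0.0},
    {"translation": [5.4,12.6,0],"spin": 0,"jaw": 0.0},
    {"translation": [7.2,16.6,0],"spin": 0,"jaw": 0.0},
    {"translation": [7.2,16.6,2],"spin": 0,"jaw": 0.0},
  ],
)

```text
time: 24.65
tool_pos: [0.6382, -0.0959, 0.0953]
tool_rot: [3.138, -0.008, -0.004]
contact_force: [0.9, 0.2, 0.8]
opening: 0.0089
grip_force: 40.0
```

>>> send_rows(
  targets=[
    {"translation": [0,0,1],"spin": 0,"jaw": 0.0},
    {"translation": [0,0,2],"spin": 0,"jaw": 0.0},
    {"translation": [0,0,2.5],"spin": 0,"jaw": 0.0},
    {"translation": [0,0,2.5],"spin": 0,"jaw": 0.0},
    {"translation": [0,0,2.5],"spin": 0,"jaw": 0.0},
  ],
)

```text
time: 25.15
tool_pos: [0.6348, -0.089, 0.0678]
tool_rot: [3.141, -0.001, 0.002]
contact_force: [-0.1, -0.3, 0.0]
opening: 0.0084
grip_force: 40.0
```

Run:
```python
from h import *
s=monitor.observe();p,d=read_camera('wrist');np.savez('w10.npz',p=p,d=d,pos=s['tool_pos'],rot=s['tool_rot']);cv2.imwrite('pics/w10.png',p[:,:,::-1]);print(s['tool_pos'],s['tool_rot'],s['opening'],s['grip_force'])
p,d=read_camera('side');cv2.imwrite('pics/s10.png',cv2.resize(p[150:240,240:460,::-1],None,fx=3.5,fy=3.5))
```

```text
[ 0.63484786 -0.08896949  0.06782299] [ 3.14131550e+00 -7.17772431e-04  1.97598214e-03] 0.008435053244845083 39.999403953552246
```

View pics/w10.png

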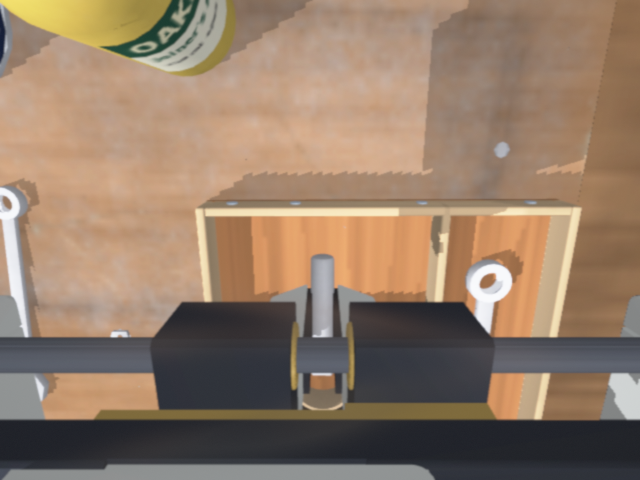

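The bolt is held with its tail at (322,256), and the far wall is at row 209. I'll measure the lengthwise fit.

Run:
```python
from h import *
f=np.load('w10.npz');C=cam('wrist',dict(tool_pos=f['pos'],tool_rot=f['rot']));z=f['pos'][2]
print('tail',plane(C,[(322,256)],z+.005).round(4),plane(C,[(322,256)],z+.008).round(4),'head',plane(C,[(322,376)],z+.008).round(4))
X=cloud(C,f['d']);print('tail z',X[262:300:8,322].round(4))
print('wall outer/inner',plane(C,[(322,206),(322,213)],.024).round(4), 'divider', plane(C,[(440,250),(209,250)],.024).round(4))
```

```text
tail [[ 0.6612 -0.0881  0.0728]] [[ 0.6622 -0.0881  0.0758]] head [[ 0.6055 -0.0882  0.0758]]
tail z [[ 0.6598 -0.0881  0.0762]
 [ 0.6558 -0.0881  0.0748]
 [ 0.6529 -0.0881  0.0764]
 [ 0.6491 -0.0881  0.0759]
 [ 0.6459 -0.0882  0.0768]]
wall outer/inner [[ 0.6726 -0.0881  0.024 ]
 [ 0.6689 -0.0881  0.024 ]] divider [[ 0.6484 -0.1525  0.024 ]
 [ 0.6482 -0.0266  0.024 ]]
```

>>> send_rows(
  targets=[
    {"translation": [-0.1,0,1.5],"spin": 0,"jaw": 0.0},
    {"translation": [-0.1,0,3.3],"spin": 0,"jaw": 0.0},
    {"translation": [-0.1,0,4],"spin": 0,"jaw": 0.0},
    {"translation": [-0.1,0,4],"spin": 0,"jaw": 0.0},
    {"translation": [-0.1,0,4],"spin": 0,"jaw": 0.0},
  ],
)

```text
time: 25.75
tool_pos: [0.6341, -0.0898, 0.0279]
tool_rot: [3.141, -0.001, 0.001]
contact_force: [0.2, 0.3, -0.6]
opening: 0.0086
grip_force: 40.0
```

>>> send_rows(
  targets=[
    {"translation": [0,0,0.6],"spin": 0,"jaw": 0.0},
    {"translation": [0,0,1.3],"spin": 0,"jaw": 0.0},
    {"translation": [0,0,1.8],"spin": 0,"jaw": 0.0},
    {"translation": [0,0,2.0],"spin": 0,"jaw": 0.0},
    {"translation": [0,0,2.0],"spin": 0,"jaw": 0.0},
  ],
)

```text
time: 26.25
tool_pos: [0.6333, -0.0896, 0.0067]
tool_rot: [-3.141, 0.001, 0.001]
contact_force: [-0.2, 0.2, -1.3]
opening: 0.0085
grip_force: 40.0
```

>>> send_rows(
  targets=[
    {"translation": [0,0,0.05],"spin": 0,"jaw": 0.0},
    {"translation": [0,0,0.05],"spin": 0,"jaw": 0.3},
    {"translation": [0,0,0.05],"spin": 0,"jaw": 0.3},
    {"translation": [0,0,0.05],"spin": 0,"jaw": 0.3},
    {"translation": [0,0,0.05],"spin": 0,"jaw": 0.3},
  ],
)

```text
time: 26.75
tool_pos: [0.6337, -0.0897, 0.0069]
tool_rot: [3.141, -0.0, 0.001]
contact_force: [-0.2, -0.3, -0.0]
opening: 0.027
grip_force: 0.0
```

>>> send_rows(
  targets=[
    {"translation": [0,0,-1],"spin": 0,"jaw": 0.3},
    {"translation": [0,0,-4],"spin": 0,"jaw": 0.3},
    {"translation": [0,0,-8],"spin": 0,"jaw": 0.3},
    {"translation": [0,0,-12],"spin": 0,"jaw": 0.3},
    {"translation": [-4,0,-15],"spin": 0,"jaw": 0.3},
  ],
)

```text
time: 27.25
tool_pos: [0.5972, -0.0903, 0.1602]
tool_rot: [3.14, -0.008, 0.001]
contact_force: [-0.3, -0.8, 0.4]
opening: 0.0276
grip_force: 0.0
```

>>> send_rows(
  targets=[
    {"translation": [-4,2,-3],"spin": 0,"jaw": 0.3},
    {"translation": [-8,4,-5],"spin": 0,"jaw": 0.3},
    {"translation": [-12,6,-5],"spin": 0,"jaw": 0.3},
    {"translation": [-16,8,-5],"spin": 0,"jaw": 0.3},
    {"translation": [-16,8,-5],"spin": 0,"jaw": 0.3},
  ],
)

```text
time: 27.75
tool_pos: [0.4298, -0.1711, 0.2078]
tool_rot: [3.141, 0.001, -0.003]
contact_force: [-0.5, 0.8, 0.3]
opening: 0.0275
grip_force: 0.0
```

Run:
```python
from h import *
s=monitor.observe();print(s['tool_pos'],s['time'])
p,d=read_camera('wrist');C=cam('wrist',s);X=cloud(C,d);hsv=cv2.cvtColor(p,cv2.COLOR_RGB2HSV)
ok=d>0
for n,b,col in (('bolt',(.604,.666,-.15,-.03),(hsv[...,1]<60)&(hsv[...,2]>110)),('tape',(.534,.596,-.15,-.03),hsv[...,2]<60),('span',(.42,.665,-.22,-.158),(hsv[...,1]<60)&(hsv[...,2]>110)),('block',(.42,.525,-.15,-.03),X[...,2]>.022)):
    m=ok&(X[...,0]>b[0])&(X[...,0]<b[1])&(X[...,1]>b[2])&(X[...,1]<b[3])&col&(X[...,2]<.06)
    if m.sum()<10: print(n,'few',m.sum());continue
    q=X[m];print(n,m.sum(),'min',np.percentile(q,1,axis=0).round(4),'max',np.percentile(q,99,axis=0).round(4))
```

```text
[ 0.42977613 -0.17113707  0.20783592] 27.75
bolt few 0
tape 750 min [ 0.5363 -0.1145  0.0119] max [ 0.5846 -0.0658  0.0241]
span 2851 min [ 0.4499 -0.2011  0.0033] max [ 0.6039 -0.1761  0.013 ]
block 7919 min [ 0.4448 -0.1411  0.0277] max [ 0.4993 -0.0409  0.0358]
```

The end bay is outside this wrist view, so I'll move forward over it to check the bolt.

>>> send_rows(
  targets=[
    {"translation": [3,-2,0],"spin": 0,"jaw": 0.3},
    {"translation": [6,-4,0],"spin": 0,"jaw": 0.3},
    {"translation": [9,-6,0],"spin": 0,"jaw": 0.3},
    {"translation": [12,-8,0],"spin": 0,"jaw": 0.3},
    {"translation": [12,-8,0],"spin": 0,"jaw": 0.3},
  ],
)

```text
time: 28.3
tool_pos: [0.5571, -0.0867, 0.2066]
tool_rot: [-3.141, -0.002, 0.005]
contact_force: [0.8, -0.4, 0.2]
opening: 0.0278
grip_force: 0.0
```

Run:
```python
from h import *
s=monitor.observe();print(s['tool_pos'],s['time'])
p,d=read_camera('wrist');C=cam('wrist',s);X=cloud(C,d);hsv=cv2.cvtColor(p,cv2.COLOR_RGB2HSV)
m=(d>0)&(X[...,0]>.604)&(X[...,0]<.666)&(X[...,1]>-.15)&(X[...,1]<-.03)&(hsv[...,1]<80)&(hsv[...,2]>70)&(X[...,2]<.03)
n,l,st,_=cv2.connectedComponentsWithStats(m.astype(np.uint8));k=1+st[1:,4].argmax();m=l==k
P=plane(C,np.argwhere(m)[:,::-1],.012)[:,:2]*1000
print(m.sum(),cv2.minAreaRect(P.astype(np.float32)),'z',np.percentile(X[m][:,2],[5,50,95]).round(4))
# head vs tail heights
q=X[m];print([np.percentile(q[(q[:,0]>a)&(q[:,0]<a+.01)][:,2],90).round(4) for a in (.612,.625,.64,.65)])
```

```text
[ 0.55708984 -0.08668981  0.20660517] 28.3
831 ((633.6566162109375, -88.97685241699219), (51.78725051879883, 16.00159454345703), 0.24597148597240448) z [0.0048 0.0146 0.0193]
[np.float64(0.0191), np.float64(0.0164), np.float64(0.0153), np.float64(0.0148)]
```

```bash
python3 -c "
from h import *
print(job.hand_in())"
```

```text
the job is handed in; nothing more can be done
None
```

The tray is packed in the order asked and handed in at about 28 s: long spanner in the long bay, cork block in the wide bay, black tape in the middle bay and bolt in the end bay. I checked all four in their bays by camera and never handled the other items.

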